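Set a hinged classroom mirror to its widest step with its stay

TASK

Open the hinged mirror on the board to its widest step: lift the flat stay off its pin by the black knob, push the mirror open with it, and drop the round hole nearest the knob over the pin so that the stay lies fully down. The pin is not exactly in the middle of its adjustment slot, so feel for it gently: the stay scores if it is pressed hard on the pin. Do not touch the mirror itself, leave the other things where they are, and let go of the knob at the end.

Things in the scene. Friction and masses are not known exactly. Their poses are not given: they have to be found in the camera images.
- stand: Fixed plywood board 260 x 320 x 18 mm (x, y, z) carrying the mirror mechanism, pin and stay; it does not slide. Origin: centre of its underside, on the table; z up. In its frame the mirror's vertical hinge axis is at x 0, y +130 mm and point pin_mid at x 0, y -20 mm. The mirror swings on the +x side of the line from hinge to pin; the stay's knob end is on the -x side.
- pin_mid (a point): Middle of the pin's adjustment slot, 46 mm above the table. The upright steel pin, 8 mm in diameter, 9 mm tall, flat top, stands on a 24 mm boss whose top is 46 mm above the table (pin top 55 mm). It is clamped fast up to 9 mm either way from this point along the slot, which runs along the stay as it lies at the start (unknown how far, and not measured).
- mirror (a joint): Mirror hinge angle (rad): 0 = as set at the start, growing as it opens; about 0.43 to 0.57 with the last hole on the pin; stops at 0.8 and, towards closed, at -0.4. The hinge is stiff: it stays where it is left and takes 0.3 N m to turn, about 2.5 N along the stay.
- mirror_leaf: The mirror: upright plate 205 mm long, 6 mm thick, from 64 to 160 mm above the table, running out from the hinge axis; not to be touched. Origin: on the hinge axis at table height; its x axis runs along the leaf, away from the hinge, its z axis up.
- stay: Flat aluminium bar 232 x 22 x 4 mm, 0.13 kg, pivoted under the mirror: it swings level, its knob end lifts up to 0.45 rad; it never goes below level and falls back when let go. Origin: on the pivot at the bar's underside, 46 mm above the table, 140 mm from the hinge axis; x along the bar to the knob, z up. A slot, then two 10 mm round holes 110 and 139.3 mm from the pivot.
- slot (a point): Centre of the 29 x 10 mm slot in the stay, 72.4 mm from the pivot, at the bar's underside; exactly over pin_mid at the start, the pin standing somewhere in the slot.
- hole_last (a point): Centre of the hole nearest the knob, at the bar's underside. Level with the boss top (46 mm above the table) when the stay is seated on the pin.
- knob_top (a point): Centre of the top of the black knob: an upright cylinder 18 mm in diameter, 34 mm tall, standing on the bar 200 mm from the pivot; its top is 84 mm above the table when the stay lies down. Lift it at least 35 mm to clear the slot from the pin.
- brass_mass: Brass mass, 36 mm diameter, 34 mm tall, standing on the board near the hinge; bystander. Origin: centre of its underside.
- beaker: Glass beaker, 80 mm diameter, 105 mm tall; bystander. Origin: centre of its underside.
- stone: Grey stone, 46 mm wide, 34 mm tall; bystander. Origin: centre of its underside.
- ruler: Clear plastic ruler 310 x 30 x 4 mm lying flat, long side along its x; bystander. Origin: centre of its underside.
- wood_block: Dark wooden block 70 x 50 x 35 mm; bystander. Origin: centre of its underside.
- wood_block2: A second dark wooden block 70 x 50 x 35 mm; bystander. Origin: centre of its underside.
- scissors: Scissors with yellow handles, about 155 mm long, lying flat; bystander. Origin: near the pivot screw, on the table.

How it is judged (in metres and radians):
On the way:
1. the stay's slot is lifted clear above the pin's top (height (world z) of slot above 0.0565 m), for 0.1 s.
At the end, for the whole second after the job is handed in: The round hole nearest the knob is down over the pin: the stay lies level (that hole's underside less than 1.5 mm above the boss top), the hole within 12 mm of the middle of the pin's adjustment slot, the mirror at more than 0.38 rad, mirror and stay at rest (horizontal distance between hole_last and pin_mid below 0.012 m and z of hole_last in the frame of pin_mid below 0.0015 m and value of joint mirror above 0.38 rad and velocity of joint mirror between -0.02 and 0.02 rad/s and linear speed of stay below 0.01 m/s); the robot touches nothing.
It fails at once if the stay is pressed against the pin with more than 15 N (contact force between stay and stand above 15 N).
It fails at once if the robot touches the mirror (contact force between any of the fingers, the arm and mirror_leaf above 0.5 N).
It fails at once if another thing on the table is moved more than 20 mm (distance of any of brass_mass, beaker, stone, ruler, wood_block, wood_block2, scissors from where it was at the start of the episode above 0.02 m).
It also fails if it takes over 64 s, if anything falls off the work surface, if the arm or the gripper's body presses on something with over 40 N, if the wrist force passes 120 N, or if a joint passes its speed limit or range.

ROBOT

A 6-joint arm with a two-finger parallel gripper is mounted at the origin on the work surface. World frame = base frame: x ahead of the robot, y to its left, z up, the work surface at z = 0. Lengths are in mm, angles in rad, forces in N, time in s.
With the tool pointing down it reaches from about 350 to 975 mm from the base axis. Payload 7.1 kg.
Tool frame: the origin (TCP) lies between the finger pads; the fingertips stand 8 mm ahead of it and the grasp point (between the pads) lies 11 mm behind it; x points along the fingers, y is the direction in which the jaws open and shut, and the axes are right-handed (so a half turn about x gives the same grasp; the last joint's range is limited). The gripper opens to 88 mm and grips with 3 to 60 N. Pads are 20 mm wide; open, the fingers measure 115 mm over their backs; the gripper's body (75 mm by 178 mm) begins 61 mm behind the grasp point.
Start: joints at [-1.158, 0.423, 1.63, -0, 1.089, -0.019], TCP at [261.581, -567.609, 230.675] pointing down, gripper open.
Joint ranges: [-3, 3], [-0.9, 2.11], [0.09, 2.58], [-1.31, 4.45], [0.11, 2.69], [-2.54, 2.54]. Speed limits (rad/s): [2.39, 2.39, 3.01, 3.14, 3.14, 3.14].

INTERFACE

Orientations are given as a rotation vector (axis times angle).
In Python, from workcell import ctrl gives the robot as it stands.
- The arm moves only by the tool apply_moves, never from a script. Its argument "increments" is a list of rows, each an object with "gripper": the opening in per cent of the stroke, from 0 (shut) to 100 (fully open); "delta_pos": the shift along the tool's x, y, z in cm, a list of three; "dr": the turn, a rotation vector about the tool's x, y, z in rad, a list of three. In form: [{"gripper": gripper, "delta_pos": [dx, dy, dz], "dr": [ax, ay, az]}, ...]. A call has exactly 5 rows; each row shifts and turns the commanded pose from where the row before left it, along the tool's axes as they then stand; what a row does not reach is not made up. A row lasts 1/12 s, in which the tool goes at most 41.7 mm and 7.16 degrees, less where a joint would pass 70% of its speed; a pose out of reach is approached as far as the arm can. A call with a gripper value outside its range is refused whole. The fingers move at their own pace and stop on an object; the grip force is fixed at half the most. Time passes only in rows, so rows that do not move let the fingers close, or fill a call up. It gives the time, the measured TCP pose, the force and the opening at its end, in the units of the state.
- ctrl.get_obs(): the state, without advancing time (a new reading comes with each control period).
- ctrl.get_image(name): name is "scene" or "side" or "wrist"; returns a dict with "img" (400x640x3 uint8, red, green, blue), "range_z" (400x640 float32, mm along the optical axis (not along the pixel's ray), 0 where there is no reading), "mtx" (3x3 intrinsics, pixels), "k1" (the pictures are not rectified: a ray, as slopes to the right and down, at radius r is drawn at 1 + k1 r^2 times it, then the intrinsics apply), "rvec" (rotation vector, rad) and "tvec" (3), from world to camera coordinates, as OpenCV has them. Camera axes: x right, y down, z forward; pixel columns grow to the right and rows downward; lengths in mm; the calibration is good to about 2 mm. A picture is of the moment at which its call begins.
- ctrl.close_job(): hands the job in, once; it reports no verdict.
The state is a dict: "t": time; "qpos": joint angles; "qvel": joint speeds; "joint_torque": joint torques, N m; "ee_pos": TCP position; "orientation": TCP orientation; "ft_force": force on the tool from outside, world axes, zero at the start; "moment": the same for the moment, N m; "width": finger opening in mm.
Only numpy, scipy, OpenCV 4.12 (cv2) and the standard library are available. Lean on these libraries where they do the work, as an engineer would, in place of code of your own. Each camera call takes 0.05 s, during which the arm holds its last target. There are 200 camera calls.

## Working session

There is one attempt and no reset: what is moved stays moved. The work goes in short steps, Python scripts to look and compute and a tool call to move; the robot and the scene stay as the last step left them, time stands still between calls to the robot, and variables do not carry over. Pictures are saved under pics/ and viewed, about 8 in all and at most 12, crops included, and the job is handed in when it is done.

Besides the shell and the picture viewer there is one more tool, called after ">>>" by a JSON object that holds its "name" and its "arguments", one argument or row to a line. apply_moves: Moves the arm, as the interface text tells. Its arguments: {"type":"object","properties":{"increments":{"type":"array","items":{"type":"object","properties":{"gripper":{"type":"number"},"delta_pos":{"type":"array","items":{"type":"number"}},"dr":{"type":"array","items":{"type":"number"}}}}}},"required":["increments"]}

```bash
mkdir -p pics
cat > h.py <<'E'
import numpy as np, cv2
from workcell import ctrl
from scipy.spatial.transform import Rotation as R
def grab(n):
    d=ctrl.get_image(n); return d
def save(d,fn): cv2.imwrite('pics/'+fn,cv2.cvtColor(d['img'],cv2.COLOR_RGB2BGR))
def world(d,u,v,z=None):
    K=np.array(d['mtx']);k1=d['k1']
    p=cv2.undistortPoints(np.array([[[u,v]]],float),K,np.array([k1,0,0,0.]))[0,0]
    M=cv2.Rodrigues(np.array(d['rvec'],float))[0];t=np.array(d['tvec'],float).ravel()
    ray=np.array([p[0],p[1],1.]); c=-M.T@t; w=M.T@ray
    if z is None: s=d['range_z'][int(round(v)),int(round(u))]
    else: s=(z-c[2])/w[2]
    return c+s*w
def cloud(d):
    K=np.array(d['mtx']);h,w=d['range_z'].shape
    uu,vv=np.meshgrid(np.arange(w),np.arange(h))
    p=cv2.undistortPoints(np.stack([uu,vv],-1).reshape(-1,1,2).astype(float),K,np.array([d['k1'],0,0,0.]))[:,0]
    M=cv2.Rodrigues(np.array(d['rvec'],float))[0];t=np.array(d['tvec'],float).ravel()
    X=np.c_[p,np.ones(len(p))]*d['range_z'].reshape(-1,1)
    P=(X-t)@M; P[d['range_z'].ravel()==0]=np.nan
    return P.reshape(h,w,3)
def proj(d,P):
    return cv2.projectPoints(np.array(P,float).reshape(-1,1,3),np.array(d['rvec'],float),np.array(d['tvec'],float),np.array(d['mtx']),np.array([d['k1'],0,0,0.]))[0][:,0]
E
python3 - <<'E'
from h import *
import pickle
for n in ['scene','side']:
    d=grab(n); save(d,n+'0.png'); pickle.dump(d,open(n+'0.pkl','wb')); print(n,d['rvec'],d['tvec'],d['k1'])
o=ctrl.get_obs(); print(o); print(R.from_rotvec(o['orientation']).as_matrix().round(3))
E
```

```text
scene [ 0.74157725  2.56522383 -1.15909393] [ 413.55801211 -125.80018201 1493.80164581] 0.0015501666220187529
side [ 0.51012556 -2.82384528  0.99954856] [ 517.96734273  155.49124931 1313.62841601] 0.00817415102575307
{'t': 0.1, 'qpos': array([-1.15801051e+00,  4.23789630e-01,  1.63059861e+00,  1.59978911e-05,
        1.08857620e+00, -1.90164386e-02]), 'qvel': array([ 0.0010153 , -0.00240969, -0.00300339, -0.0011003 , -0.00010242,
        0.00091102]), 'joint_torque': array([-3.98301163e-04, -5.45615852e+01, -2.74323428e+01,  6.45432039e-02,
        1.88366929e-02, -3.08903725e-05]), 'ee_pos': array([ 261.39245756, -567.18382303,  229.96955449]), 'orientation': array([ 1.98295844,  0.43631889, -1.98347506]), 'ft_force': array([0.14433513, 0.65510436, 0.17665611]), 'moment': array([-0.04564102,  0.01581747, -0.0431404 ]), 'width': 87.58806796327981}
[[-0.001  0.419 -0.908]
 [ 0.001 -0.908 -0.419]
 [-1.    -0.001 -0.   ]]
```

View pics/scene0.png

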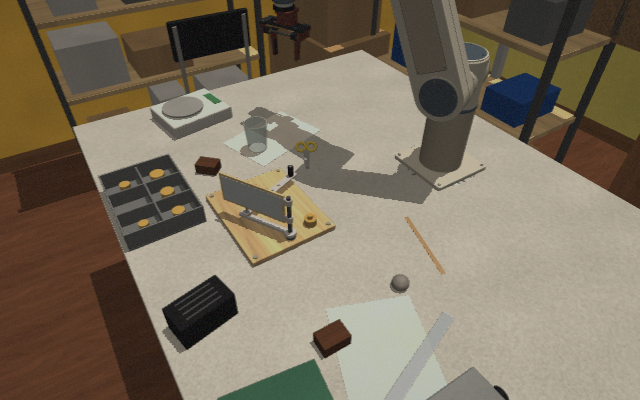

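View pics/side0.png

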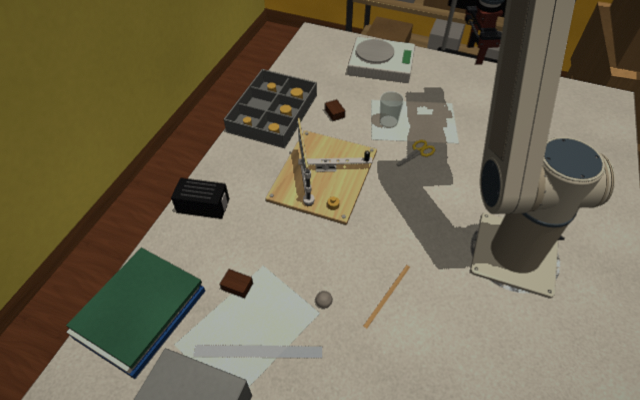

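The scene view shows the board near (270,215), the knob at (291,171), the hinge post at (290,215) and the brass mass at (311,220). In the side view the knob is at (367,156), the stay runs left from it to about (310,163), and the hinge is near (308,195).

Run:
```python
from h import *
import pickle
for n,box in [('scene',(190,340,150,270)),('side',(255,390,110,230))]:
    d=pickle.load(open(n+'0.pkl','rb')); P=cloud(d)
    im=d['img'].astype(int)
    u0,u1,v0,v1=box; m=np.zeros(P.shape[:2],bool); m[v0:v1,u0:u1]=1
    z=P[...,2]
    b=m&(z>11)&(z<25)&(im[...,0]-im[...,2]>40)
    mk=cv2.morphologyEx(b.astype(np.uint8),cv2.MORPH_OPEN,np.ones((3,3)))>0
    Q=P[mk]; r=cv2.minAreaRect(Q[:,:2].astype(np.float32)); print(n,'board',mk.sum(),r,cv2.boxPoints(r).round().tolist())
    k=m&(z>65)&(z<100)&(im.sum(-1)<120); 
    vv,uu=np.nonzero(k)
    print('dark',[(u,v,*P[v,u].round().astype(int)) for u,v in zip(uu,vv)][:40])
    s=m&(z>44)&(z<58); vv,uu=np.nonzero(s); 
    Q=P[s]; print('stay',len(Q),Q.min(0),Q.max(0))
    c=[(u,v) for u,v in ([(291,167)] if n=='scene' else [(367,152)])][0]
    print('knob est',world(d,*c,84))
d=pickle.load(open('side0.pkl','rb'))
cv2.imwrite('pics/sc.png',cv2.cvtColor(cv2.resize(d['img'][110:230,255:395],None,fx=5,fy=5,interpolation=cv2.INTER_CUBIC),cv2.COLOR_RGB2BGR))
```

```text
scene board 4196 ((605.1390380859375, -80.42100524902344), (261.2206115722656, 322.90313720703125), 0.4996805191040039) [[473.0, 80.0], [476.0, -243.0], [737.0, -241.0], [734.0, 82.0]]
dark [(np.int64(288), np.int64(167), np.int64(494), np.int64(-153), np.int64(81)), (np.int64(291), np.int64(167), np.int64(487), np.int64(-146), np.int64(83)), (np.int64(292), np.int64(167), np.int64(484), np.int64(-145), np.int64(82)), (np.int64(288), np.int64(168), np.int64(496), np.int64(-149), np.int64(81)), (np.int64(289), np.int64(168), np.int64(493), np.int64(-148), np.int64(81)), (np.int64(290), np.int64(168), np.int64(491), np.int64(-145), np.int64(81)), (np.int64(291), np.int64(168), np.int64(489), np.int64(-143), np.int64(82)), (np.int64(292), np.int64(168), np.int64(484), np.int64(-145), np.int64(79)), (np.int64(288), np.int64(169), np.int64(495), np.int64(-150), np.int64(76)), (np.int64(289), np.int64(169), np.int64(494), np.int64(-147), np.int64(78)), (np.int64(290), np.int64(169), np.int64(492), np.int64(-144), np.int64(79)), (np.int64(291), np.int64(169), np.int64(490), np.int64(-141), 
[... 3238 characters left out ...]
(-143), np.int64(70)), (np.int64(368), np.int64(157), np.int64(480), np.int64(-147), np.int64(67)), (np.int64(365), np.int64(158), np.int64(488), np.int64(-140), np.int64(67)), (np.int64(366), np.int64(158), np.int64(485), np.int64(-142), np.int64(66)), (np.int64(308), np.int64(186), np.int64(600), np.int64(52), np.int64(97)), (np.int64(307), np.int64(193), np.int64(603), np.int64(54), np.int64(66)), (np.int64(308), np.int64(193), np.int64(600), np.int64(55), np.int64(70)), (np.int64(309), np.int64(193), np.int64(598), np.int64(51), np.int64(66))]
stay 733 [ 467.72831163 -384.22857917   44.03322762] [899.93399888  54.14512327  57.97438725]
knob est [ 485.95062957 -150.67463753   84.        ]
```

View pics/sc.png

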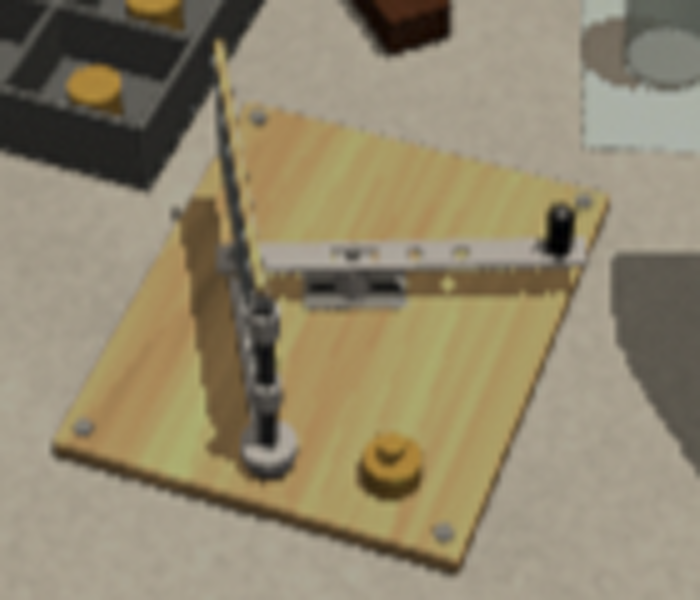

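The close-up shows the stay with its slot at about (350,255) in the crop, two holes at (415,253) and (460,253), and the knob at (560,230). Depth and geometry agree: board centre is about (604.5, -81), yaw about 0.011, and the knob is about (487, -149). Next I move above the knob.

>>> {"name": "apply_moves", "arguments": {
  "increments": [
    {"gripper": 100, "delta_pos": [0, -1.9, -2.5], "dr": [0, 0, 0]},
    {"gripper": 100, "delta_pos": [0, -1.9, -2.5], "dr": [0, 0, 0]},
    {"gripper": 100, "delta_pos": [0, -1.9, -2.5], "dr": [0, 0, 0]},
    {"gripper": 100, "delta_pos": [0, -1.9, -2.5], "dr": [0, 0, 0]},
    {"gripper": 100, "delta_pos": [0, -1.9, -2.5], "dr": [0, 0, 0]}
  ]
}}

```text
t: 0.52
ee_pos: [335.5, -427.5, 230.3]
orientation: [1.983, 0.435, -1.984]
ft_force: [0.7, -0.2, 0.4]
width: 87.8
```

>>> {"name": "apply_moves", "arguments": {
  "increments": [
    {"gripper": 100, "delta_pos": [0, -1.9, -2.5], "dr": [0, 0, 0]},
    {"gripper": 100, "delta_pos": [0, -1.9, -2.5], "dr": [0, 0, 0]},
    {"gripper": 100, "delta_pos": [0, -1.9, -2.5], "dr": [0, 0, 0]},
    {"gripper": 100, "delta_pos": [0, -1.9, -2.5], "dr": [0, 0, 0]},
    {"gripper": 100, "delta_pos": [0, -1.9, -2.5], "dr": [0, 0, 0]}
  ]
}}

```text
t: 0.93
ee_pos: [409.4, -288.9, 230.5]
orientation: [1.983, 0.435, -1.983]
ft_force: [0.5, -1.0, -0.2]
width: 87.7
```

>>> {"name": "apply_moves", "arguments": {
  "increments": [
    {"gripper": 100, "delta_pos": [0, -1.9, -2.5], "dr": [0, 0, 0]},
    {"gripper": 100, "delta_pos": [0, -1.9, -2.5], "dr": [0, 0, 0]},
    {"gripper": 100, "delta_pos": [0, -1.9, -2.5], "dr": [0, 0, 0]},
    {"gripper": 100, "delta_pos": [0, -1.9, -2.5], "dr": [0.038, 0, 0]},
    {"gripper": 100, "delta_pos": [0, 0, 0], "dr": [0, 0, 0]}
  ]
}}

```text
t: 1.35
ee_pos: [469.7, -175.9, 230.5]
orientation: [2.005, 0.403, -2.004]
ft_force: [-0.5, 0.8, -0.2]
width: 87.8
```

Run:
```python
from h import *
import pickle
d=grab('wrist'); pickle.dump(d,open('w1.pkl','wb')); 
im=cv2.resize(d['img'],(800,500),interpolation=cv2.INTER_CUBIC); cv2.imwrite('pics/w1.png',cv2.cvtColor(im,cv2.COLOR_RGB2BGR))
o=ctrl.get_obs(); print(o['t'],o['ee_pos'],o['ft_force'],o['qpos']);print(R.from_rotvec(o['orientation']).as_matrix().round(3))
M=cv2.Rodrigues(np.array(d['rvec'],float))[0]; print('cam',-M.T@np.array(d['tvec']).ravel(),M[2])
# model points
c=np.array([604.5,-81]);a=.011;B=np.array([[np.cos(a),-np.sin(a)],[np.sin(a),np.cos(a)]])
for n,b,z in [('knob',(-118.3,-67.7),84),('pin',(0,-20),55),('slot',(0,-20),50),('hole',(67.1-.927*139.3,7.1-.374*139.3),50),('pivot',(67.1,7.1),50)]:
    w=c+B@np.array(b); print(n,w,proj(d,[*w,z])*1.25)
```

```text
1.4 [ 468.81376805 -177.56657911  230.45978396] [-0.25884522  0.1659407  -0.17624891] [-3.85885748e-01  2.42021905e-01  1.89896550e+00  1.68442224e-04
  1.00106132e+00  7.87121584e-01]
[[-0.     0.387 -0.922]
 [ 0.    -0.922 -0.387]
 [-1.    -0.     0.   ]]
cam [ 545.06038133 -144.540051    385.6590415 ] [-0.27445967 -0.11315425 -0.9549178 ]
knob [ 486.95184206 -149.99717795] [[377.96734244 196.07414155]]
pin [ 604.71999556 -100.99879001] [[378.12042986   6.52736007]]
slot [ 604.71999556 -100.99879001] [[378.50749154   8.17532521]]
hole [ 542.96762306 -126.67780598] [[379.43307078 106.19758442]]
pivot [671.51784207 -73.16234443] [[ 377.65768159 -104.29065473]]
```

View pics/w1.png

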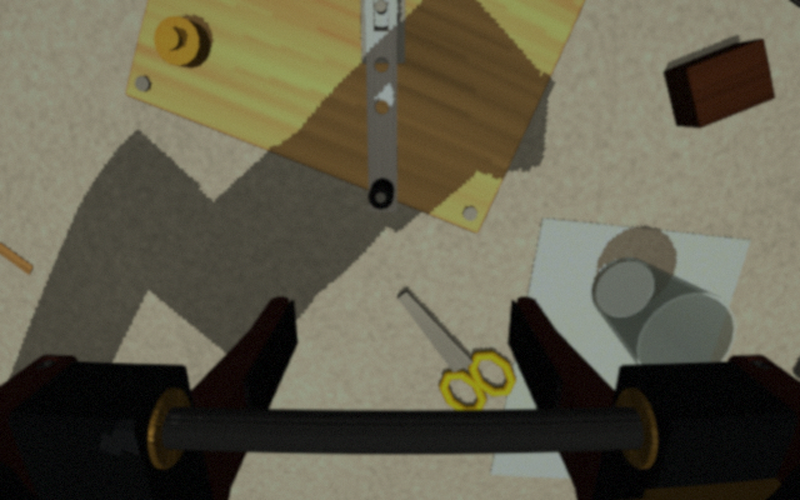

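The wrist view shows the stay vertical in the image: slot at (380,10), holes at (382,65) and (382,106), knob top at about (381,188), close to my model's prediction. I move 90 mm along the stay to see the pin in its slot.

>>> {"name": "apply_moves", "arguments": {
  "increments": [
    {"gripper": 100, "delta_pos": [0, 0, -2.5], "dr": [0, 0, 0]},
    {"gripper": 100, "delta_pos": [0, 0, -2.5], "dr": [0, 0, 0]},
    {"gripper": 100, "delta_pos": [0, 0, -2.5], "dr": [0, 0, 0]},
    {"gripper": 100, "delta_pos": [0, 0, -1.5], "dr": [0, 0, 0]},
    {"gripper": 100, "delta_pos": [0, 0, 0], "dr": [0, 0, 0]}
  ]
}}

```text
t: 1.82
ee_pos: [553.1, -145.3, 230.5]
orientation: [2.005, 0.401, -2.003]
ft_force: [-0.5, -0.5, -0.5]
width: 88.1
```

Run:
```python
from h import *
import pickle
d=grab('wrist'); pickle.dump(d,open('w2.pkl','wb')); 
im=cv2.resize(d['img'][20:270,200:420],None,fx=2.4,fy=2.4,interpolation=cv2.INTER_CUBIC); cv2.imwrite('pics/w2.png',cv2.cvtColor(im,cv2.COLOR_RGB2BGR))
o=ctrl.get_obs(); print(o['t'],o['ee_pos'])
c=np.array([604.5,-81]);a=.011;B=np.array([[np.cos(a),-np.sin(a)],[np.sin(a),np.cos(a)]])
for n,b,z in [('knob',(-118.3,-67.7),84),('pin',(0,-20),55),('slot',(0,-20),50),('hole',(67.1-.927*139.3,7.1-.374*139.3),50),('hole1',(67.1-.927*110,7.1-.374*110),50)]:
    w=c+B@np.array(b); print(n,w,(proj(d,[*w,z])-[200,20])*2.4)
```

```text
1.8667 [ 551.43593561 -145.6017226   230.1683979 ]
knob [ 486.95184206 -149.99717795] [[238.91669654 551.64705103]]
pin [ 604.71999556 -100.99879001] [[237.78333931 214.89165385]]
slot [ 604.71999556 -100.99879001] [[238.58516323 214.21862805]]
hole [ 542.96762306 -126.67780598] [[241.21075965 381.02799034]]
hole1 [ 570.00654206 -115.42150287] [[240.02617291 310.1005302 ]]
```

View pics/w2.png

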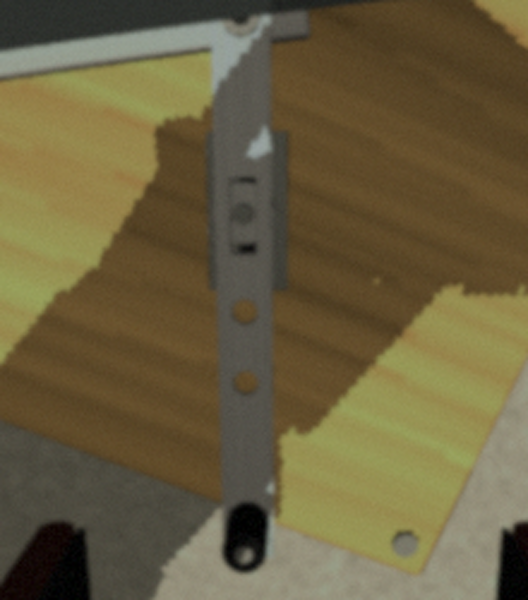

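The crop shows the pin in the slot at about (243,213), the slot spanning y 178–252, the holes at (245,311) and (246,382), and the knob top at about (244,551). So the pin is within about 1 mm of the slot centre, on the pivot side. Next I go to just above the knob.

>>> {"name": "apply_moves", "arguments": {
  "increments": [
    {"gripper": 100, "delta_pos": [0, -1.0, 3.0], "dr": [0, 0, 0]},
    {"gripper": 100, "delta_pos": [0, -1.0, 3.1], "dr": [0, 0, 0]},
    {"gripper": 80, "delta_pos": [3.0, 0, 0], "dr": [0, 0, 0]},
    {"gripper": 60, "delta_pos": [3.0, 0, 0], "dr": [0, 0, 0]},
    {"gripper": 50, "delta_pos": [3.0, 0, 0], "dr": [0, 0, 0]}
  ]
}}

```text
t: 2.28
ee_pos: [485.6, -151.2, 140.6]
orientation: [2.007, 0.398, -2.004]
ft_force: [0.2, 0.1, -1.0]
width: 71.4
```

>>> {"name": "apply_moves", "arguments": {
  "increments": [
    {"gripper": 40, "delta_pos": [2.0, 0, 0], "dr": [0, 0, 0]},
    {"gripper": 40, "delta_pos": [1.0, 0, 0], "dr": [0, 0, 0]},
    {"gripper": 40, "delta_pos": [0, 0, 0], "dr": [0, 0, 0]},
    {"gripper": 40, "delta_pos": [0, 0, 0], "dr": [0, 0, 0]},
    {"gripper": 40, "delta_pos": [0, 0, 0], "dr": [0, 0, 0]}
  ]
}}

```text
t: 2.7
ee_pos: [487.8, -150.6, 111.8]
orientation: [2.007, 0.399, -2.004]
ft_force: [0.0, 0.8, -0.8]
width: 38.2
```

Run:
```python
from h import *
import pickle
d=grab('wrist'); pickle.dump(d,open('w3.pkl','wb')); 
im=cv2.resize(d['img'][100:400,140:520],None,fx=2,fy=2,interpolation=cv2.INTER_CUBIC); cv2.imwrite('pics/w3.png',cv2.cvtColor(im,cv2.COLOR_RGB2BGR))
o=ctrl.get_obs(); print(o['t'],o['ee_pos'],o['ft_force'],o['width'])
Rm=R.from_rotvec(o['orientation']).as_matrix()
for n,w in [('tcp',o['ee_pos']),('tip',o['ee_pos']+8*Rm[:,0]),('knob',(487,-150,84))]: print(n,w,(proj(d,w)-[140,100])*2)
```

```text
2.75 [ 487.99305004 -150.47877854  112.03687558] [ 0.37430939  0.36486165 -0.46415868] 36.38465324862671
tcp [ 487.99305004 -150.47877854  112.03687558] [[364.06735999 326.03966654]]
tip [ 488.0104434  -150.48508134  104.03689698] [[364.07963788 311.3586371 ]]
knob (487, -150, 84) [[361.05596847 281.98106156]]
```

View pics/w3.png

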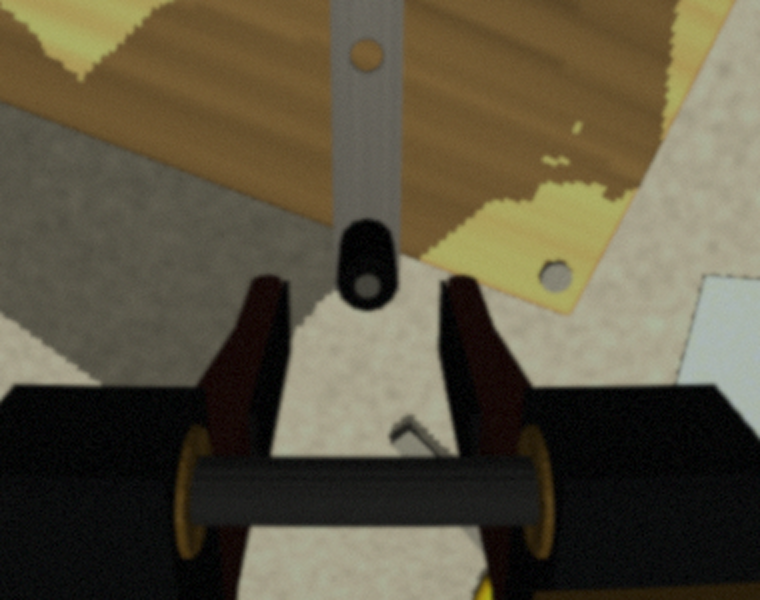

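The view shows the fingertips at x 289 and 440 (mid 364.5) and the knob at (367.5,285). The knob is about 1 mm to +y of the tool axis and 1 to 2 mm behind it. I lower over it and close in steps.

>>> {"name": "apply_moves", "arguments": {
  "increments": [
    {"gripper": 40, "delta_pos": [1.2, 0.1, 0.15], "dr": [0, 0, 0]},
    {"gripper": 40, "delta_pos": [1.2, 0, 0], "dr": [0, 0, 0]},
    {"gripper": 40, "delta_pos": [1.2, 0, 0], "dr": [0, 0, 0]},
    {"gripper": 40, "delta_pos": [1.2, 0, 0], "dr": [0, 0, 0]},
    {"gripper": 25, "delta_pos": [0, 0, 0], "dr": [0, 0, 0]}
  ]
}}

```text
t: 3.17
ee_pos: [485.9, -151.3, 62.2]
orientation: [2.005, 0.401, -2.006]
ft_force: [-0.6, -0.3, -0.3]
width: 31.6
```

>>> {"name": "apply_moves", "arguments": {
  "increments": [
    {"gripper": 23, "delta_pos": [0, 0, 0], "dr": [0, 0, 0]},
    {"gripper": 23, "delta_pos": [0, 0, 0], "dr": [0, 0, 0]},
    {"gripper": 22, "delta_pos": [0, 0, 0], "dr": [0, 0, 0]},
    {"gripper": 22, "delta_pos": [0, 0, 0], "dr": [0, 0, 0]},
    {"gripper": 22, "delta_pos": [0, 0, 0], "dr": [0, 0, 0]}
  ]
}}

```text
t: 3.58
ee_pos: [486.6, -151.6, 63.3]
orientation: [2.006, 0.399, -2.004]
ft_force: [0.9, -1.0, 0.5]
width: 19.1
```

>>> {"name": "apply_moves", "arguments": {
  "increments": [
    {"gripper": 21, "delta_pos": [0, 0, 0], "dr": [0, 0, 0]},
    {"gripper": 21, "delta_pos": [0, 0, 0], "dr": [0, 0, 0]},
    {"gripper": 20, "delta_pos": [0, 0, 0], "dr": [0, 0, 0]},
    {"gripper": 20, "delta_pos": [0, 0, 0], "dr": [0, 0, 0]},
    {"gripper": 20, "delta_pos": [0, 0, 0], "dr": [0, 0, 0]}
  ]
}}

```text
t: 4.0
ee_pos: [486.3, -151.5, 62.7]
orientation: [2.005, 0.4, -2.005]
ft_force: [0.5, 0.5, 0.8]
width: 17.4
```

>>> {"name": "apply_moves", "arguments": {
  "increments": [
    {"gripper": 18, "delta_pos": [0, 0, 0], "dr": [0, 0, 0]},
    {"gripper": 10, "delta_pos": [0, 0, 0], "dr": [0, 0, 0]},
    {"gripper": 0, "delta_pos": [0, 0, 0], "dr": [0, 0, 0]},
    {"gripper": 0, "delta_pos": [0, 0, 0], "dr": [0, 0, 0]},
    {"gripper": 0, "delta_pos": [0, 0, 0], "dr": [0, 0, 0]}
  ]
}}

```text
t: 4.42
ee_pos: [486.3, -151.5, 62.7]
orientation: [2.005, 0.4, -2.005]
ft_force: [0.9, -0.5, -0.5]
width: 17.5
```

>>> {"name": "apply_moves", "arguments": {
  "increments": [
    {"gripper": 0, "delta_pos": [-0.2, 0, -0.02], "dr": [0, -0.01, 0]},
    {"gripper": 0, "delta_pos": [-0.2, 0, -0.02], "dr": [0, -0.01, 0]},
    {"gripper": 0, "delta_pos": [-0.2, 0, -0.02], "dr": [0, -0.01, 0]},
    {"gripper": 0, "delta_pos": [-0.2, 0, -0.02], "dr": [0, -0.01, 0]},
    {"gripper": 0, "delta_pos": [-0.2, 0, -0.02], "dr": [0, -0.01, 0]}
  ]
}}

```text
t: 4.83
ee_pos: [487.0, -150.9, 72.8]
orientation: [1.949, 0.389, -2.052]
ft_force: [-1.4, -0.5, -0.0]
width: 17.3
```

>>> {"name": "apply_moves", "arguments": {
  "increments": [
    {"gripper": 0, "delta_pos": [-0.5, 0, -0.05], "dr": [0, -0.025, 0]},
    {"gripper": 0, "delta_pos": [-0.5, 0, -0.05], "dr": [0, -0.025, 0]},
    {"gripper": 0, "delta_pos": [-0.5, 0, -0.05], "dr": [0, -0.025, 0]},
    {"gripper": 0, "delta_pos": [-0.5, 0, -0.05], "dr": [0, -0.025, 0]},
    {"gripper": 0, "delta_pos": [-0.5, 0, -0.05], "dr": [0, -0.025, 0]}
  ]
}}

```text
t: 5.25
ee_pos: [491.5, -149.1, 97.6]
orientation: [1.807, 0.361, -2.161]
ft_force: [-1.4, -0.5, -0.5]
width: 17.4
```

>>> {"name": "apply_moves", "arguments": {
  "increments": [
    {"gripper": 0, "delta_pos": [-0.5, 0, -0.05], "dr": [0, -0.025, 0]},
    {"gripper": 0, "delta_pos": [-0.5, 0, -0.05], "dr": [0, -0.025, 0]},
    {"gripper": 0, "delta_pos": [-0.5, 0, -0.05], "dr": [0, -0.025, 0]},
    {"gripper": 0, "delta_pos": [0, 0, 0], "dr": [0, 0, 0]},
    {"gripper": 0, "delta_pos": [0, 0, 0], "dr": [0, 0, 0]}
  ]
}}

```text
t: 5.67
ee_pos: [496.5, -147.1, 111.6]
orientation: [1.725, 0.344, -2.218]
ft_force: [0.9, 0.1, -1.2]
width: 17.2
```

```bash
cat > plan.py <<'E'
from h import *
np.set_printoptions(precision=4,suppress=True)
c=np.array([605.2,-82.8]);a=.011
def bw(b,z): 
    return np.array([c[0]+b[0]*np.cos(a)-b[1]*np.sin(a), c[1]+b[0]*np.sin(a)+b[1]*np.cos(a), z])
def tool(mir,yawdir,th,kx=200,kz=17):
    """mirror angle (from start), stay direction angle in board frame, pitch -> TCP pos, R"""
    p=np.array([140*np.sin(.5+mir),130-140*np.cos(.5+mir)]); P=bw(p,46)
    ps=yawdir+a
    S=R.from_euler('z',ps)*R.from_euler('y',-th)   # stay frame
    T=S*R.from_matrix(np.array([[0,0,1],[0,1,0],[-1,0,0]],float)) # tool x=-sz,y=sy,z=sx
    return P+S.apply([kx,0,kz]),T
def onpin(hx,s,lat=0):
    """mirror angle and yaw with stay point hx over pin offset s along slot (toward knob +)"""
    d0=np.array([-.927,-.3745]); pin=np.array([0,-20])+s*d0
    v=pin-[0,130]; L=np.hypot(*v); ang=np.arctan2(v[0],-v[1])
    m=ang+np.arccos((140**2+L**2-hx**2)/(280*L))
    p=np.array([140*np.sin(m),130-140*np.cos(m)]); d=pin-p
    return m-.5,np.arctan2(d[1],d[0])
def step(cur,new):
    dp=cur[1].inv().apply(new[0]-cur[0])/10; dr=(cur[1].inv()*new[1]).as_rotvec(); return dp,dr
E
python3 - <<'E'
from plan import *
o=ctrl.get_obs(); print(o['t'],o['ee_pos'],o['ft_force'],o['moment'],o['width']);Rm=R.from_rotvec(o['orientation']);print(Rm.as_matrix())
m0,y0=onpin(72.4,0); print(m0,np.degrees(y0))
cur=tool(m0,y0,.25); print('model',cur[0],cur[1].as_matrix())
for s in(-1,0,1):
  m1,y1=onpin(139.3,s); print(s,m1,np.degrees(y1),tool(m1,y1,.25)[0],tool(m1,y1,0)[0])
m1,y1=onpin(139.3,-1)
N=10;pr=cur
for i in range(1,N+1):
    hx=72.4+(139.3-72.4)*i/N; q=onpin(hx,-1*i/N); n=tool(*q,.25); print(q,*step(pr,n)); pr=n
E
```

```text
5.6667 [ 496.5024 -147.1495  111.6312] [ 0.944   0.0579 -1.1952] [ 0.1233 -0.3209 -0.0194] 17.19316671858534
[[-0.2274  0.3842 -0.8948]
 [-0.095  -0.9233 -0.3722]
 [-0.9691  0.0004  0.2465]]
1.1303063216283604e-05 -157.98490655603186
model [ 497.277  -147.9148  111.9523] [[-0.2283  0.385  -0.8942]
 [-0.0953 -0.9229 -0.3731]
 [-0.9689 -0.      0.2474]]
-1 0.507678635553205 -147.47846515988795 [ 564.25   -129.9083  111.9523] [ 555.5233 -135.6085   63.    ]
0 0.4999203994443411 -147.742316492143 [ 563.201  -130.0989  111.9523] [ 554.4481 -135.7587   63.    ]
1 0.4921672528029294 -148.0029054737515 [ 562.1544 -130.2913  111.9523] [ 553.3759 -135.9113   63.    ]
(np.float64(0.048955121624462805), np.float64(-2.745246488360053)) [-0.1682  0.1338 -0.6587] [-0.0117 -0.      0.003 ]
(np.float64(0.09816903721021275), np.float64(-2.731073188723622)) [-0.1682  0.1472 -0.6589] [-0.0137  0.      0.0035]
(np.float64(0.14770407860283707), np.float64(-2.715234449891723)) [-0.1683  0.1541 -0.6591] [-0.0153  0.      0.0039]
(np.float64(0.1976093505462715), np.float64(-2.6980135488198713)) [-0.1683  0.1561 -0.6592] [-0.0167 -0.      0.0043]
(np.float64(0.24793372334249153), np.float64(-2.6796154891308364)) [-0.1683  0.1546 -0.6592] [-0.0178 -0.      0.0046]
(np.float64(0.29872708419624117), np.float64(-2.660189924868912)) [-0.1683  0.1504 -0.6593] [-0.0188  0.      0.0048]
(np.float64(0.35004135816054194), np.float64(-2.6398461879870574)) [-0.1683  0.1441 -0.6593] [-0.0197 -0.      0.005 ]
(np.float64(0.40193142437617624), np.float64(-2.6186633707322367)) [-0.1683  0.136  -0.6592] [-0.0205  0.      0.0052]
(np.float64(0.4544560114746392), np.float64(-2.596697204260659)) [-0.1683  0.1265 -0.6591] [-0.0213  0.      0.0054]
(np.float64(0.507678635553205), np.float64(-2.57398479282779)) [-0.1683  0.1158 -0.659 ] [-0.022  -0.      0.0056]
```

Model and measurement agree to within 1 mm. Now I push the mirror open.

>>> {"name": "apply_moves", "arguments": {
  "increments": [
    {"gripper": 0, "delta_pos": [-0.168, 0.134, -0.659], "dr": [-0.0117, 0, 0.003]},
    {"gripper": 0, "delta_pos": [-0.168, 0.147, -0.659], "dr": [-0.0137, 0, 0.0035]},
    {"gripper": 0, "delta_pos": [-0.168, 0.154, -0.659], "dr": [-0.0153, 0, 0.0039]},
    {"gripper": 0, "delta_pos": [-0.168, 0.156, -0.659], "dr": [-0.0167, 0, 0.0043]},
    {"gripper": 0, "delta_pos": [-0.168, 0.155, -0.659], "dr": [-0.0178, 0, 0.0046]}
  ]
}}

```text
t: 6.08
ee_pos: [530.8, -140.2, 111.6]
orientation: [1.68, 0.405, -2.164]
ft_force: [-1.6, -0.6, -0.3]
width: 17.3
```

>>> {"name": "apply_moves", "arguments": {
  "increments": [
    {"gripper": 0, "delta_pos": [-0.168, 0.15, -0.659], "dr": [-0.0188, 0, 0.0048]},
    {"gripper": 0, "delta_pos": [-0.168, 0.144, -0.659], "dr": [-0.0197, 0, 0.005]},
    {"gripper": 0, "delta_pos": [-0.168, 0.136, -0.659], "dr": [-0.0205, 0, 0.0052]},
    {"gripper": 0, "delta_pos": [-0.168, 0.127, -0.659], "dr": [-0.0213, 0, 0.0054]},
    {"gripper": 0, "delta_pos": [-0.168, 0.116, -0.659], "dr": [-0.022, 0, 0.0056]}
  ]
}}

```text
t: 6.5
ee_pos: [563.7, -129.2, 111.6]
orientation: [1.621, 0.483, -2.087]
ft_force: [-2.5, -1.7, -0.0]
width: 17.3
```

>>> {"name": "apply_moves", "arguments": {
  "increments": [
    {"gripper": 0, "delta_pos": [0, 0, 0], "dr": [0, 0, 0]},
    {"gripper": 0, "delta_pos": [0, 0, 0], "dr": [0, 0, 0]},
    {"gripper": 0, "delta_pos": [0, 0, 0], "dr": [0, 0, 0]},
    {"gripper": 0, "delta_pos": [0, 0, 0], "dr": [0, 0, 0]},
    {"gripper": 0, "delta_pos": [0, 0, 0], "dr": [0, 0, 0]}
  ]
}}

```text
t: 6.92
ee_pos: [563.2, -129.4, 111.7]
orientation: [1.623, 0.481, -2.088]
ft_force: [1.8, 0.8, -1.7]
width: 17.4
```

Run:
```python
from plan import *
import pickle
d=grab('wrist'); pickle.dump(d,open('w4.pkl','wb')); 
im=cv2.resize(d['img'][0:240,180:460],None,fx=2.5,fy=2.5,interpolation=cv2.INTER_CUBIC); cv2.imwrite('pics/w4.png',cv2.cvtColor(im,cv2.COLOR_RGB2BGR))
o=ctrl.get_obs(); print(o['t'],o['ee_pos'],o['ft_force'],o['moment'],o['width']);Rm=R.from_rotvec(o['orientation']);print(Rm.as_matrix())
m1,y1=onpin(139.3,-1); T=tool(m1,y1,.25); print(T[0],T[1].as_matrix())
S=R.from_matrix(Rm.as_matrix()@np.array([[0,0,1],[0,1,0],[-1,0,0]]).T)
piv=o['ee_pos']-S.apply([200,0,17])
for n,w in [('hole',piv+S.apply([139.3,0,4])),('hole bot',piv+S.apply([139.3,0,0])),('hole110',piv+S.apply([110,0,4])),('pin_mid',bw((0,-20),55)),('pin_bot',bw((0,-20),46))]: print(n,w,(proj(d,w)-[180,0])*2.5)
```

```text
6.9667 [ 563.1684 -129.4888  111.7053] [ 2.2396  0.7167 -0.9977] [ 0.3664 -0.5199 -0.    ] 17.1500349705499
[[-0.2068  0.5452 -0.8124]
 [-0.1347 -0.8383 -0.5283]
 [-0.9691  0.0002  0.2468]]
[ 564.25   -129.9083  111.9523] [[-0.2071  0.5469 -0.8112]
 [-0.1353 -0.8372 -0.5299]
 [-0.9689  0.      0.2474]]
hole [609.7901 -99.1709  84.124 ] [[355.6552 339.1184]]
hole bot [608.9628 -99.7099  80.2478] [[355.6369 336.5586]]
hole110 [633.5924 -83.6909  76.8914] [[355.8027 178.1112]]
pin_mid [ 605.42   -102.7988   55.    ] [[358.4775 314.7604]]
pin_bot [ 605.42   -102.7988   46.    ] [[358.3366 301.3786]]
```

View pics/w4.png

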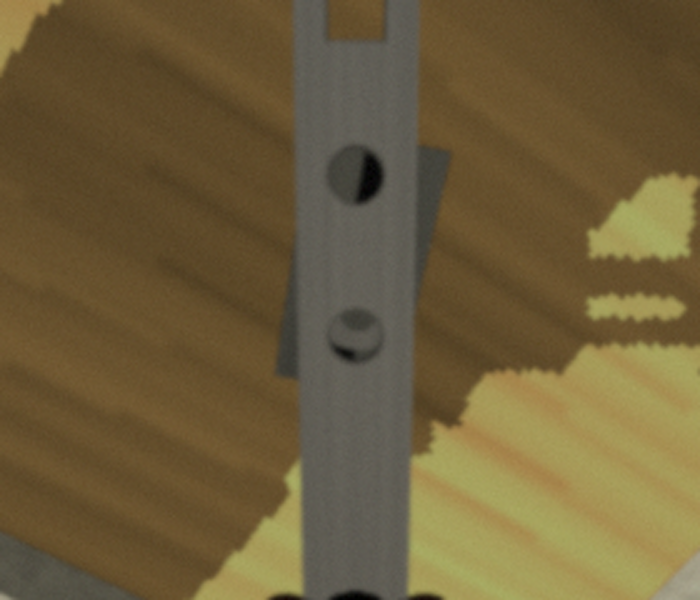

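The stay sits over the boss: last hole at about (356,335), with the pin's dark top showing in the hole's upper part, lower edge at about (357,330). Next I measure the offset of hole to pin numerically.

Run:
```python
from plan import *
import pickle
d=pickle.load(open('w4.pkl','rb')); g=d['img'].astype(float).mean(-1)
print(g[118:150,308:338:1].astype(int)[:, ::1])
o=ctrl.get_obs();Rm=R.from_rotvec(o['orientation'])
for py in (122,123,124,125):
    h=world(d,322.4,134,84.1); p=world(d,322.8,py,55)
    D=-Rm.as_matrix()[:,2]; sd=np.array([Rm.as_matrix()[0,2],Rm.as_matrix()[1,2]]);sd/=np.hypot(*sd); sy=np.array([-sd[1],sd[0]])
    e=(p-h)[:2]; print(py,'pin-hole along stay',e@sd,'lat(stay y)',e@sy, 'hole adv on lowering 5.3')
```

```text
[[92 92 90 88 93 94 92 95 97 94 93 92 95 94 95 93 91 92 93 95 93 92 92 94
  91 93 97 95 95 93]
 [95 91 92 91 93 94 94 96 95 95 95 92 93 95 93 95 92 95 92 95 94 94 93 89
  93 94 94 96 95 90]
 [93 96 92 91 92 94 95 96 97 93 93 92 94 92 94 93 94 94 92 90 92 95 91 94
  92 94 96 95 92 93]
 [92 95 90 89 93 94 94 97 96 92 96 94 95 94 94 93 94 94 92 95 95 92 94 93
  92 93 95 95 95 91]
 [91 91 91 90 93 91 95 96 94 94 90 92 86 87 86 87 89 91 93 94 94 96 91 92
  93 92 95 92 93 97]
 [94 91 90 88 89 93 93 92 90 89 84 84 84 77 74 79 79 83 84 90 91 90 91 91
  91 94 94 95 94 92]
 [92 92 90 93 93 92 93 91 87 79 73 70 70 67 67 67 68 71 77 77 86 89 92 93
  93 93 96 94 96 92]
 [94 91 91 89 93 94 88 82 79 70 67 64 63 60 65 62 63 66 67 71 77 84 87 91
  90 94 97 94 95 94]
 [94 92 90 92 89 87 81 78 70 65 62 63 61 60 58 58 62 64 63 64 68 73 84 87
  92 92 94 95 93 93]
 [92 92 92 88 85 84 80 82 72 64 60 61 59 61 60 59 63 62 61 64 66 68 75 81
  86 93 96 94 95 93]
 [92 92 93 86 86 78 80 81 74 67 63 61 59 58 59 62 60 60 60 61 64 67 74 79
  86 91 95 97 95 96]
 [94 92 88 86 85 81 83 81 82 72 67 61 64 58 62 61 59 60
[... 1635 characters left out ...]
 94 95 97 98 92 94]
 [94 92 93 92 91 93 93 97 94 94 93 93 95 91 92 90 92 93 93 96 93 95 91 92
  94 96 96 96 93 94]
 [92 91 90 91 92 97 95 93 95 96 95 94 92 91 94 92 92 92 91 94 94 95 95 96
  95 94 95 94 94 94]
 [94 90 90 92 90 95 95 96 96 96 92 92 94 93 92 92 93 92 95 95 93 94 93 91
  92 95 93 97 94 93]]
122 pin-hole along stay 4.200984352397042 lat(stay y) 0.26098795645429285 hole adv on lowering 5.3
123 pin-hole along stay 4.778252076329539 lat(stay y) 0.2620986881903694 hole adv on lowering 5.3
124 pin-hole along stay 5.3571557030149055 lat(stay y) 0.2632133067795914 hole adv on lowering 5.3
125 pin-hole along stay 5.937704610305744 lat(stay y) 0.26433183264857735 hole adv on lowering 5.3
```

The pin is 5.2 mm ahead of the hole along the stay. Lowering advances the hole by 5.3 mm, and the lateral error is about 0.3 mm, so the alignment is good. I pitch down to just above the pin top.

>>> {"name": "apply_moves", "arguments": {
  "increments": [
    {"gripper": 0, "delta_pos": [0.66, 0, 0.045], "dr": [0, 0.033, 0]},
    {"gripper": 0, "delta_pos": [0.66, 0, 0.045], "dr": [0, 0.033, 0]},
    {"gripper": 0, "delta_pos": [0.66, 0, 0.045], "dr": [0, 0.033, 0]},
    {"gripper": 0, "delta_pos": [0.66, 0, 0.045], "dr": [0, 0.033, 0]},
    {"gripper": 0, "delta_pos": [0.66, 0, 0.045], "dr": [0, 0.033, 0]}
  ]
}}

```text
t: 7.38
ee_pos: [556.2, -134.1, 79.7]
orientation: [1.806, 0.535, -1.962]
ft_force: [2.8, 0.7, -2.5]
width: 17.4
```

>>> {"name": "apply_moves", "arguments": {
  "increments": [
    {"gripper": 0, "delta_pos": [0, 0, 0], "dr": [0, 0, 0]},
    {"gripper": 0, "delta_pos": [0, 0, 0], "dr": [0, 0, 0]},
    {"gripper": 0, "delta_pos": [0, 0, 0], "dr": [0, 0, 0]},
    {"gripper": 0, "delta_pos": [0, 0, 0], "dr": [0, 0, 0]},
    {"gripper": 0, "delta_pos": [0, 0, 0], "dr": [0, 0, 0]}
  ]
}}

```text
t: 7.8
ee_pos: [556.0, -134.0, 79.8]
orientation: [1.802, 0.535, -1.964]
ft_force: [-2.3, -1.4, -0.5]
width: 17.1
```

Run:
```python
from plan import *
import pickle
d=grab('wrist'); pickle.dump(d,open('w5.pkl','wb')); 
im=cv2.resize(d['img'][90:180,270:380],None,fx=6,fy=6,interpolation=cv2.INTER_CUBIC); cv2.imwrite('pics/w5.png',cv2.cvtColor(im,cv2.COLOR_RGB2BGR))
o=ctrl.get_obs(); print(o['t'],o['ee_pos'],o['ft_force'],o['moment'],o['width']);Rm=R.from_rotvec(o['orientation']);print(Rm.as_matrix())
m1,y1=onpin(139.3,-.5); T=tool(m1,y1,.085); print(T[0],T[1].as_matrix())
S=R.from_matrix(Rm.as_matrix()@np.array([[0,0,1],[0,1,0],[-1,0,0]]).T)
piv=o['ee_pos']-S.apply([200,0,17])
for n,w in [('hole',piv+S.apply([139.3,0,4])),('hole bot',piv+S.apply([139.3,0,0])),('pin_mid',bw((0,-20),55)),('pin+x',bw((0,-20),55)+S.apply([4,0,0])),('pin+y',bw((0,-20),55)+S.apply([0,4,0]))]: print(n,w,(proj(d,w)-[270,90])*6)
```

```text
7.85 [ 556.0825 -133.947    79.7808] [-1.0417 -1.4113 -0.037 ] [-0.1799  0.197   0.0396] 16.892685074244575
[[-0.0718  0.5458 -0.8348]
 [-0.0467 -0.8379 -0.5438]
 [-0.9963 -0.0001  0.0856]]
[ 556.8009 -134.5034   79.9182] [[-0.0712  0.5449 -0.8355]
 [-0.0463 -0.8385 -0.543 ]
 [-0.9964 -0.      0.0849]]
hole [ 605.823  -101.5441   61.6308] [[313.3236 273.5574]]
hole bot [ 605.5358 -101.7307   57.6455] [[313.2934 267.4065]]
pin_mid [ 605.42   -102.7988   55.    ] [[323.3474 268.9106]]
pin+x [ 602.0807 -104.974    55.3425] [[323.2472 317.2553]]
pin+y [ 607.6032 -106.1504   54.9996] [[371.798  268.9613]]
```

View pics/w5.png

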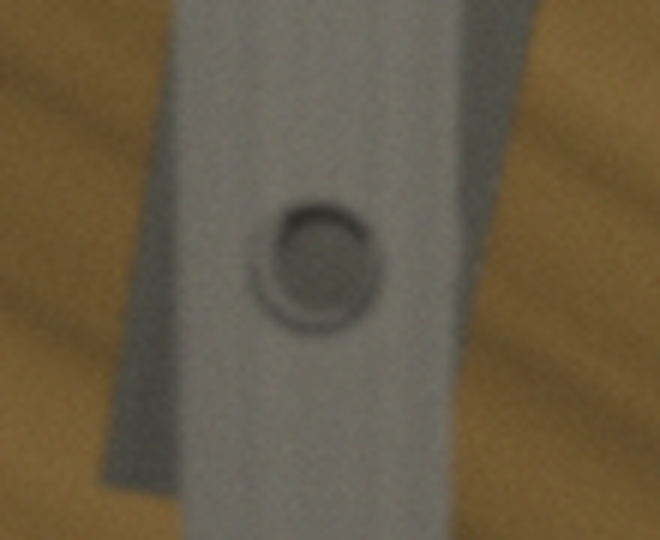

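The crop shows the hole centre at about (317,267) and the pin disc centre at about (325,262). After parallax, the along-stay error is about 0.1 mm, but the pin is about 0.6 mm to +y. I correct the yaw, then lower gently to just below the pin top.

>>> {"name": "apply_moves", "arguments": {
  "increments": [
    {"gripper": 0, "delta_pos": [0, 0.04, 0], "dr": [-0.002, 0, 0]},
    {"gripper": 0, "delta_pos": [0, 0.04, 0], "dr": [-0.002, 0, 0]},
    {"gripper": 0, "delta_pos": [0.1, 0, 0.008], "dr": [0, 0.005, 0]},
    {"gripper": 0, "delta_pos": [0.1, 0, 0.008], "dr": [0, 0.005, 0]},
    {"gripper": 0, "delta_pos": [0.1, 0, 0.008], "dr": [0, 0.005, 0]}
  ]
}}

```text
t: 8.27
ee_pos: [556.4, -134.8, 76.6]
orientation: [1.818, 0.544, -1.948]
ft_force: [-0.2, -0.4, -0.6]
width: 17.2
```

>>> {"name": "apply_moves", "arguments": {
  "increments": [
    {"gripper": 0, "delta_pos": [0.05, 0, 0.004], "dr": [0, 0.0025, 0]},
    {"gripper": 0, "delta_pos": [0.05, 0, 0.004], "dr": [0, 0.0025, 0]},
    {"gripper": 0, "delta_pos": [0.05, 0, 0.004], "dr": [0, 0.0025, 0]},
    {"gripper": 0, "delta_pos": [0, 0, 0], "dr": [0, 0, 0]},
    {"gripper": 0, "delta_pos": [0, 0, 0], "dr": [0, 0, 0]}
  ]
}}

```text
t: 8.68
ee_pos: [556.2, -135.0, 75.2]
orientation: [1.826, 0.546, -1.943]
ft_force: [0.7, 0.1, -1.3]
width: 17.2
```

```bash
cat > st.py <<'E'
from plan import *
o=ctrl.get_obs(); Rm=R.from_rotvec(o['orientation'])
S=R.from_matrix(Rm.as_matrix()@np.array([[0,0,1],[0,1,0],[-1,0,0]]).T)
print(o['t'],o['ee_pos'],o['ft_force'],o['moment'],'width',o['width']); print('pitch',np.arcsin(Rm.as_matrix()[2,2]),'force in stay frame',S.inv().apply(o['ft_force']),'pivot',o['ee_pos']-S.apply([200,0,17]),'hole',o['ee_pos']+S.apply([-60.7,0,-17]))
E
python3 st.py
```

```text
8.6833 [ 556.2244 -134.9934   75.2468] [ 0.7082  0.0859 -1.2588] [ 0.0371 -0.0837  0.0093] width 17.19214984906887
pitch 0.062071903344542774 force in stay frame [-0.7161  0.317  -1.2167] pivot [722.213  -26.0255  45.8731] hole [ 605.9872 -102.3236   54.5142]
```

>>> {"name": "apply_moves", "arguments": {
  "increments": [
    {"gripper": 0, "delta_pos": [0.05, 0, 0.004], "dr": [0, 0.0025, 0]},
    {"gripper": 0, "delta_pos": [0.05, 0, 0.004], "dr": [0, 0.0025, 0]},
    {"gripper": 0, "delta_pos": [0.05, 0, 0.004], "dr": [0, 0.0025, 0]},
    {"gripper": 0, "delta_pos": [0, 0, 0], "dr": [0, 0, 0]},
    {"gripper": 0, "delta_pos": [0, 0, 0], "dr": [0, 0, 0]}
  ]
}}

```text
t: 9.1
ee_pos: [556.0, -135.1, 73.7]
orientation: [1.834, 0.548, -1.937]
ft_force: [1.1, 1.3, -1.1]
width: 17.4
```

```bash
python3 st.py
```

```text
9.1 [ 556.0157 -135.1237   73.7435] [ 1.1246  1.3295 -1.1194] [ 0.1542 -0.2537  0.0042] width 17.36075967060521
pitch 0.05458486911887482 force in stay frame [-1.7283 -0.4942 -1.0267] pivot [722.1873 -26.0442  45.8573] hole [ 605.9078 -102.3711   53.4572]
```

>>> {"name": "apply_moves", "arguments": {
  "increments": [
    {"gripper": 0, "delta_pos": [0.05, 0, 0.004], "dr": [0, 0.0025, 0]},
    {"gripper": 0, "delta_pos": [0.05, 0, 0.004], "dr": [0, 0.0025, 0]},
    {"gripper": 0, "delta_pos": [0.05, 0, 0.004], "dr": [0, 0.0025, 0]},
    {"gripper": 0, "delta_pos": [0.05, 0, 0.004], "dr": [0, 0.0025, 0]},
    {"gripper": 0, "delta_pos": [0, 0, 0], "dr": [0, 0, 0]}
  ]
}}

```text
t: 9.52
ee_pos: [555.7, -135.3, 71.7]
orientation: [1.844, 0.552, -1.929]
ft_force: [1.3, 1.1, -0.9]
width: 17.6
```

>>> {"name": "apply_moves", "arguments": {
  "increments": [
    {"gripper": 0, "delta_pos": [0.05, 0, 0.004], "dr": [0, 0.0025, 0]},
    {"gripper": 0, "delta_pos": [0.05, 0, 0.004], "dr": [0, 0.0025, 0]},
    {"gripper": 0, "delta_pos": [0, 0, 0], "dr": [0, 0, 0]},
    {"gripper": 0, "delta_pos": [0, 0, 0], "dr": [0, 0, 0]},
    {"gripper": 0, "delta_pos": [0, 0, 0], "dr": [0, 0, 0]}
  ]
}}

```text
t: 9.93
ee_pos: [555.5, -135.4, 70.7]
orientation: [1.849, 0.553, -1.925]
ft_force: [1.3, 0.5, -0.9]
width: 17.6
```

```bash
python3 st.py
```

```text
9.9333 [ 555.5431 -135.3565   70.7491] [ 1.3271  0.4548 -0.8564] [ 0.1844 -0.3592 -0.0232] width 17.587360506216363
pitch 0.03991898196191638 force in stay frame [-1.3921  0.3484 -0.8014] pivot [722.028  -26.0479  45.781 ] hole [ 605.6744 -102.4378   51.3402]
```

The hole is about 3.5 mm below the pin's top with no contact force, so the pin is in the hole. I continue down gently.

>>> {"name": "apply_moves", "arguments": {
  "increments": [
    {"gripper": 0, "delta_pos": [0.05, 0, 0.004], "dr": [0, 0.0025, 0]},
    {"gripper": 0, "delta_pos": [0.05, 0, 0.004], "dr": [0, 0.0025, 0]},
    {"gripper": 0, "delta_pos": [0.05, 0, 0.004], "dr": [0, 0.0025, 0]},
    {"gripper": 0, "delta_pos": [0.05, 0, 0.004], "dr": [0, 0.0025, 0]},
    {"gripper": 0, "delta_pos": [0.05, 0, 0.004], "dr": [0, 0.0025, 0]}
  ]
}}

```text
t: 10.35
ee_pos: [555.3, -135.5, 68.2]
orientation: [1.863, 0.557, -1.914]
ft_force: [2.7, 0.9, -0.9]
width: 17.8
```

>>> {"name": "apply_moves", "arguments": {
  "increments": [
    {"gripper": 0, "delta_pos": [0.05, 0, 0.004], "dr": [0, 0.0025, 0]},
    {"gripper": 0, "delta_pos": [0.05, 0, 0.004], "dr": [0, 0.0025, 0]},
    {"gripper": 0, "delta_pos": [0.05, 0, 0.004], "dr": [0, 0.0025, 0]},
    {"gripper": 0, "delta_pos": [0.05, 0, 0.004], "dr": [0, 0.0025, 0]},
    {"gripper": 0, "delta_pos": [0, 0, 0], "dr": [0, 0, 0]}
  ]
}}

```text
t: 10.77
ee_pos: [555.0, -135.7, 66.1]
orientation: [1.873, 0.56, -1.906]
ft_force: [2.8, 0.4, -0.4]
width: 17.4
```

```bash
python3 st.py
```

```text
10.7667 [ 555.0099 -135.6585   66.1084] [ 2.7674  0.4102 -0.4127] [ 0.2543 -0.3855  0.0353] width 17.350938965162623
pitch 0.01732635776337202 force in stay frame [-2.5454  1.1758 -0.3682] pivot [721.9329 -26.0821  45.6459] hole [ 605.4967 -102.5104   48.0593]
```

>>> {"name": "apply_moves", "arguments": {
  "increments": [
    {"gripper": 0, "delta_pos": [0.05, 0, 0.004], "dr": [0, 0.0025, 0]},
    {"gripper": 0, "delta_pos": [0.05, 0, 0.004], "dr": [0, 0.0025, 0]},
    {"gripper": 0, "delta_pos": [0.05, 0, 0.004], "dr": [0, 0.0025, 0]},
    {"gripper": 0, "delta_pos": [0.05, 0, 0.004], "dr": [0, 0.0025, 0]},
    {"gripper": 0, "delta_pos": [0, 0, 0], "dr": [0, 0, 0]}
  ]
}}

```text
t: 11.18
ee_pos: [554.8, -135.7, 64.1]
orientation: [1.884, 0.563, -1.898]
ft_force: [1.0, 0.2, -0.8]
width: 16.8
```

>>> {"name": "apply_moves", "arguments": {
  "increments": [
    {"gripper": 0, "delta_pos": [0.02, 0, 0.001], "dr": [0, 0.001, 0]},
    {"gripper": 0, "delta_pos": [0, 0, 0], "dr": [0, 0, 0]},
    {"gripper": 0, "delta_pos": [0, 0, 0], "dr": [0, 0, 0]},
    {"gripper": 0, "delta_pos": [0, 0, 0], "dr": [0, 0, 0]},
    {"gripper": 0, "delta_pos": [0, 0, 0], "dr": [0, 0, 0]}
  ]
}}

```text
t: 11.6
ee_pos: [554.8, -135.7, 64.0]
orientation: [1.884, 0.564, -1.897]
ft_force: [0.7, 1.9, -1.2]
width: 17.6
```

```bash
python3 st.py
```

```text
11.6 [ 554.8487 -135.7405   64.0097] [ 0.6812  1.8809 -1.1941] [ 0.1624 -0.1688 -0.024 ] width 17.635682050926764
pitch 0.006638107270103436 force in stay frame [-1.6097 -1.1978 -1.184 ] pivot [721.9262 -26.0217  45.6824] hole [ 605.4883 -102.4797   46.6071]
```

>>> {"name": "apply_moves", "arguments": {
  "increments": [
    {"gripper": 22, "delta_pos": [0, 0, 0], "dr": [0, 0, 0]},
    {"gripper": 25, "delta_pos": [0, 0, 0], "dr": [0, 0, 0]},
    {"gripper": 35, "delta_pos": [0, 0, 0], "dr": [0, 0, 0]},
    {"gripper": 45, "delta_pos": [0, 0, 0], "dr": [0, 0, 0]},
    {"gripper": 45, "delta_pos": [0, 0, 0], "dr": [0, 0, 0]}
  ]
}}

```text
t: 12.02
ee_pos: [554.8, -135.8, 64.0]
orientation: [1.884, 0.564, -1.897]
ft_force: [-0.0, -0.6, -0.3]
width: 37.5
```

>>> {"name": "apply_moves", "arguments": {
  "increments": [
    {"gripper": 45, "delta_pos": [0, 0, 0], "dr": [0, 0, 0]},
    {"gripper": 45, "delta_pos": [-0.5, 0, 0], "dr": [0, 0, 0]},
    {"gripper": 45, "delta_pos": [-1.5, 0, 0], "dr": [0, 0, 0]},
    {"gripper": 45, "delta_pos": [-2.5, 0, 0], "dr": [0, 0, 0]},
    {"gripper": 45, "delta_pos": [-3, 0, 0], "dr": [0, 0, 0]}
  ]
}}

```text
t: 12.43
ee_pos: [554.1, -135.2, 138.7]
orientation: [1.882, 0.566, -1.901]
ft_force: [0.5, 0.1, -0.8]
width: 39.4
```

>>> {"name": "apply_moves", "arguments": {
  "increments": [
    {"gripper": 45, "delta_pos": [-2, 0, 0], "dr": [0, 0, 0]},
    {"gripper": 45, "delta_pos": [0, 0, 0], "dr": [0, 0, 0]},
    {"gripper": 45, "delta_pos": [0, 0, 0], "dr": [0, 0, 0]},
    {"gripper": 45, "delta_pos": [0, 0, 0], "dr": [0, 0, 0]},
    {"gripper": 45, "delta_pos": [0, 0, 0], "dr": [0, 0, 0]}
  ]
}}

```text
t: 12.85
ee_pos: [554.5, -135.2, 157.8]
orientation: [1.883, 0.565, -1.899]
ft_force: [-0.3, -0.1, -0.4]
width: 39.5
```

Run:
```python
from plan import *
import pickle
d=grab('wrist'); im=cv2.resize(d['img'][0:240,180:460],None,fx=2.5,fy=2.5,interpolation=cv2.INTER_CUBIC)
cv2.imwrite('pics/w6.png',cv2.cvtColor(im,cv2.COLOR_RGB2BGR))
pickle.dump(d,open('w6.pkl','wb'))
o=ctrl.get_obs(); print(o['t'],o['ee_pos'],o['ft_force'],o['width'])
s=grab('side'); P=cloud(s); P0=cloud(pickle.load(open('side0.pkl','rb'))); c=s['img'][100:210,260:390]
cv2.imwrite('pics/s6.png',cv2.cvtColor(cv2.resize(c,None,fx=5,fy=5,interpolation=cv2.INTER_CUBIC),cv2.COLOR_RGB2BGR))
Pw=cloud(d)
# stay surface heights along the stay from wrist depth
m1,y1=onpin(139.3,-.5); sd=np.array([np.cos(y1+.011),np.sin(y1+.011)]); piv=np.array([721.9,-26.])
for x in (85,125,155,170,180):
    w=np.r_[piv+x*sd,50]; u,v=proj(d,w)[0].round().astype(int); print(x,(u,v),np.nanmedian(Pw[v-2:v+3,u-2:u+3,2]))
print('knob top',proj(d,np.r_[piv+200*sd,84]), 'hole pred px', (proj(d,np.r_[piv+139.3*sd,50])-[180,0])*2.5)
```

```text
12.9 [ 554.4969 -135.1792  157.6488] [-0.42    0.726   0.4486] 39.873842422018264
85 (np.int64(323), np.int64(40)) 19.152941027438985
125 (np.int64(323), np.int64(99)) 50.51043371965549
155 (np.int64(322), np.int64(140)) 50.48889802829974
170 (np.int64(322), np.int64(160)) 50.18458168583189
180 (np.int64(322), np.int64(173)) 50.3313745548876
knob top [[321.9227 212.3625]] hole pred px [[356.1505 296.8987]]
```

View pics/w6.png

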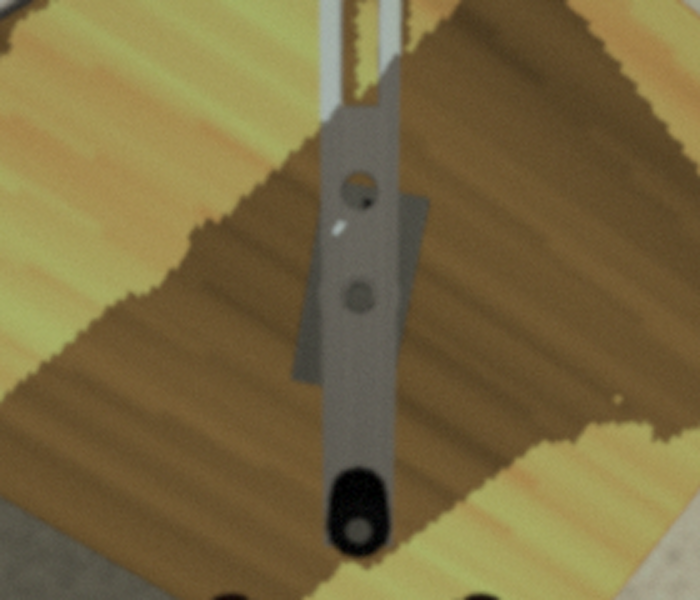

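View pics/s6.png

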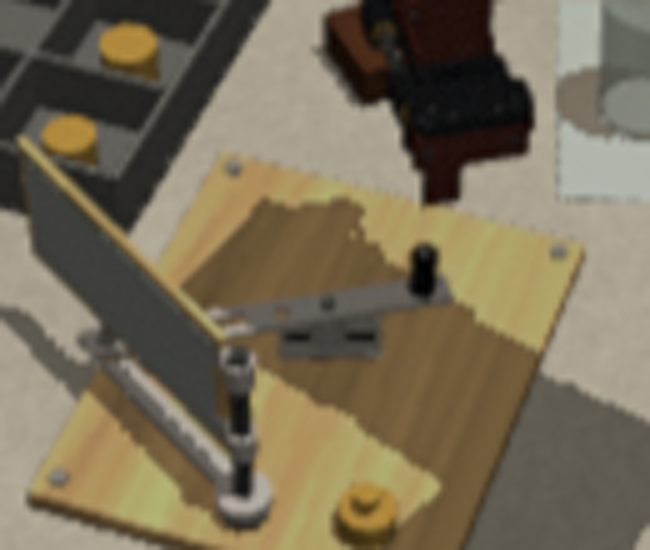

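The wrist view shows the pin filling the last hole at (358,296), and the stay surface reads an even 50.2–50.5 mm along the bar, so it lies level. The side view shows the mirror open, the pin's top showing in the last hole at (328,302), and the gripper clear of the knob.

```bash
python3 -c "
from workcell import ctrl
print(ctrl.close_job())"
```

```text
the job is handed in; nothing more can be done
None
```

The mirror is open to its widest step, with the last hole down over the pin and the knob released. I handed the job in at about 13 s of the 64 s allowed.

- **How it went:** I lifted the stay about 0.25 rad by the knob and pushed the mirror open to about 0.5 rad, a figure from my geometric model, not measured. I lined the hole up with the pin from wrist pictures, including a 0.6 mm sideways correction just above the pin. I then lowered it in small steps and let go with the knob about 1 mm above its rest height.
- **Forces:** the wrist force I read after each move stayed below about 4 N. I did not read it between those points.
- **Last checks:**
    - The pin showed inside the last hole.
    - The bar's top measured 50.2–50.5 mm at four points along it, against 50 mm for a fully seated stay.
    - The gripper was well above the knob.
    - The brass mass, wooden block and beaker showed no movement in the last side picture. The stone, ruler, scissors and second block were outside it and I did not check them.
- **Disagreements:** my first board position was about 2 mm off sideways. The pin's offset came out as about 1 mm in one picture and close to 0 in the next. One depth reading on the bar came back as 19 mm because I sampled through the slot, so I ignored it.

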